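Unstack the tea tower

ROBOT

A 6-joint arm with a two-finger parallel gripper is mounted at the origin on the work surface. World frame = base frame: x ahead of the robot, y to its left, z up, the work surface at z = 0. Lengths are in m, angles in rad, forces in N, time in s.
With the tool pointing down it reaches from about 0.3 to 0.875 m from the base axis. Payload 6.4 kg.
Tool frame: the origin (TCP) lies on the centre line of the jaws, within the pads' length; the fingertips stand 22 mm ahead of it and the grasp point (between the pads) lies 3 mm ahead of it; z points along the fingers, y is the line along which they close (so a half turn about z gives the same grasp; the last joint's range is limited). The gripper opens to 85 mm and grips with 20 to 120 N. Pads are 22 mm wide; open, the fingers measure 114 mm over their backs; the gripper's body (76 mm by 85 mm) begins 54 mm behind the grasp point. The pads swing forward as they close: fully open they stand 13 mm farther back than shut.
Start: joints at [0.986, 0.181, 1.607, -0, 1.354, -0.206], TCP at [0.213, 0.534, 0.253] pointing down, gripper open.
Joint ranges: [-2.99, 2.99], [-0.89, 2.07], [0.3, 2.58], [-1.14, 4.28], [0, 2.63], [-3.12, 3.12]. Speed limits (rad/s): [2.57, 2.57, 3.01, 3.14, 3.14, 3.14].

INTERFACE

Orientations are given as a unit quaternion [w, x, y, z].
In Python, from bench import ctrl gives the robot as it stands. The module is installed in compiled form; this text tells all that it offers.
- The arm moves only by the tool servo_tool, never from a script. Its argument "commands" is a list of rows, each a list of 3 entries, a list of its own where there are three numbers: the shift along the tool's x, y, z in mm, then the turn about the tool's z in rad, then the finger opening in mm, from 0 to 85.4. In form: [[[dx, dy, dz], turn, jaw], ...]. A call has 1 to 20 rows; each row shifts and turns the commanded pose from where the row before left it, along the tool's axes as they then stand; what a row does not reach is not made up. A row lasts 1/8 s, in which the tool goes at most 62.5 mm and 10.7 degrees, less where a joint would pass 70% of its speed; a pose out of reach is approached as far as the arm can. A call with a gripper value outside its range is refused whole. The fingers move at their own pace and stop on an object; the grip force is fixed at half the most. Time passes only in rows, so rows that do not move let the fingers close. It gives the time, the measured TCP pose, the force, the opening and the grip force at its end, in the units of the state.
- ctrl.get_obs(): the state, without advancing time (a new reading comes with each control period).
- ctrl.camera(name): name is "scene" or "top" or "wrist"; returns a dict with "color" (480x640x3 uint8, red, green, blue), "z_map" (480x640 float32, m along the optical axis (not along the pixel's ray), 0 where there is no reading), "fx", "fy", "cx", "cy" (pixels), "R" (3x3) and "t" (3): a world point X has camera coordinates R X + t. Camera axes: x right, y down, z forward; pixel columns grow to the right and rows downward; lengths in m; the calibration is good to about 2 mm. A picture is of the moment at which its call begins.
- ctrl.hand_in(): hands the job in; it is judged then, once.
The state is a dict: "time_s": time; "q": joint angles; "dq": joint speeds; "joint_efforts": joint torques, N m; "eef_pos": TCP position; "eef_rot": TCP orientation; "wrist_force": force on the tool from outside, world axes, zero at the start; "torque": the same for the moment, N m; "opening": opening from 0.0 (shut) to 1.0 (fully open); "grasp_force": force on a finger pad.
Only numpy, scipy, OpenCV 4.12 (cv2) and the standard library are available. Lean on these libraries where they do the work, as an engineer would, in place of code of your own. Each camera call takes 0.05 s, during which the arm holds its last target. There are 200 camera calls.

TASK

The tea things were piled into one tower while the shelf was wiped: take it apart from the top, one thing at a time, and set each upright in the middle of its own place, and let go: the steel infuser in the white dish, the honey jar on the round trivet, the sugar box on the marble tile, and the tea tin on the bamboo mat, lengthwise along it. Set them down gently, never dropping or toppling anything from the tower, and leave the teapot and the glass canister where they stand.

Things in the scene. Friction and masses are not known exactly. Their poses are not given: they have to be found in the camera images.
- infuser: Small brushed-steel tea infuser, an upright closed cylinder with dark perforations, 34 mm diameter, 40 mm tall (straight side for the lowest 34 mm, then a low domed cap). Top of the tower at the start. About 0.1 kg. Origin: centre of its underside, z up.
- honey_jar: Squat round amber-glass honey jar with a flat cork top of the same diameter (fixed on), 50 mm diameter, 44 mm tall. Third from the bottom of the tower, under the infuser. About 0.2 kg. Origin: centre of its underside, z up.
- sugar_box: White ceramic sugar box with a flat dark-wood lid (fixed on), 88 mm long (its x axis) x 54 mm wide (its y axis) x 42 mm tall. Second from the bottom, under the honey jar. About 0.25 kg. Origin: centre of its underside, z up.
- tea_tin: Plain aluminium tea tin with a flat top (lid fixed on), 120 mm long (its x axis) x 62 mm wide (its y axis) x 50 mm tall. Bottom of the tower, standing on the table (z = 0). About 0.3 kg. Origin: centre of its underside, z up.
- dish: Place of the infuser: round white ceramic dish fixed to the table, 92 mm diameter at the rim, rim 12 mm above the table; flat inner floor about 68 mm in diameter, 5 mm above the table. Origin: centre of its underside, at table height.
- trivet: Place of the honey jar: flat round dark silicone trivet with concentric ribs, 110 mm diameter, top surface 6 mm above the table, fixed. Origin: centre of its underside, at table height.
- tile: Place of the sugar box: flat square marble tile, 110 x 110 mm, top surface 8 mm above the table, fixed. Origin: centre of its underside, at table height.
- bamboo_mat: Place of the tea tin: flat oblong brown slatted bamboo mat, 150 mm long (its x axis) x 90 mm (its y axis), top surface 6 mm above the table, fixed. Origin: centre of its underside, at table height.
- teapot: Bystander, to be left alone: mustard-yellow ceramic teapot, body 108 mm diameter, 115 mm tall; spout reaches 90 mm along its +x, handle 86 mm along its -x. Stands loose, farthest from the robot near the middle. Origin: centre of its underside, z up.
- canister: Bystander, to be left alone: tall glass canister with a steel twist cap, 92 mm diameter, 190 mm tall, loose, standing at the left (+y) side. Origin: centre of its underside, z up.
Not all that is in view belongs to the job. What is shaped like the sugar_box but pink or red is not meant.

How it is judged:
By the outcome, as a careful person would: the job done as asked, in the order asked, and still so for the second after the job is handed in, with the robot touching nothing.
It also fails if it takes over 128 s, if anything falls off the work surface, if the arm or the gripper's body presses on something with over 40 N, if the wrist force passes 120 N, or if a joint passes its speed limit or range.

## Working session

There is one attempt and no reset: what is moved stays moved. The work goes in short steps, Python scripts to look and compute and a tool call to move; the robot and the scene stay as the last step left them, time stands still between calls to the robot, and variables do not carry over. Pictures are saved under pics/ and viewed, at most 14 in all, crops included, and the job is handed in when it is done.

Besides the shell and the picture viewer there is one more tool, called in YAML: its name, and indented under it one key for each argument. servo_tool: Moves the arm, as the interface text tells. Its arguments: {"type":"object","properties":{"commands":{"type":"array"}},"required":["commands"]}

```bash
mkdir -p pics
cat > h.py <<'E'
import numpy as np, cv2
from bench import ctrl
def snap(n,f):
    c=ctrl.camera(n); cv2.imwrite(f'pics/{f}.png',c['color'][:,:,::-1]); np.savez(f'pics/{f}.npz',**c); return c
def world(c):
    v,u=np.mgrid[0:480,0:640]; z=c['z_map']
    P=np.stack([(u-c['cx'])/c['fx']*z,(v-c['cy'])/c['fy']*z,z],-1)
    return (P-c['t'])@c['R']
E
python3 - <<'E'
from h import *
for n in('scene','top'): snap(n,n+'0')
o=ctrl.get_obs();print(o)
E
```

```text
{'time_s': 0.1, 'q': array([ 9.85715849e-01,  1.81458394e-01,  1.60789381e+00,  2.47708711e-05,
        1.35379885e+00, -2.06339626e-01]), 'dq': array([-0.00073201, -0.002253  , -0.0018039 , -0.00138504,  0.00135523,
        0.00066841]), 'joint_efforts': array([ 1.17499461e-03, -4.45872688e+01, -3.52237236e+01, -9.93189224e-05,
        4.16335199e-03,  3.08448170e-05]), 'eef_pos': array([0.2123492 , 0.53386518, 0.25248578]), 'eef_rot': array([-3.11511690e-04,  1.88243184e-01,  9.82122139e-01, -7.14324862e-04]), 'wrist_force': array([ 0.48189065, -0.54031182,  0.85375367]), 'torque': array([-0.00296788,  0.02449206,  0.01410887]), 'grasp_force': 0.0, 'opening': 0.9995854175758957}
```

View pics/scene0.png

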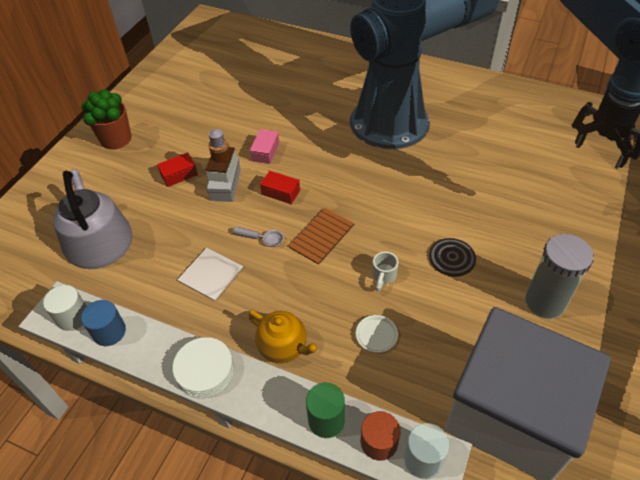

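View pics/top0.png

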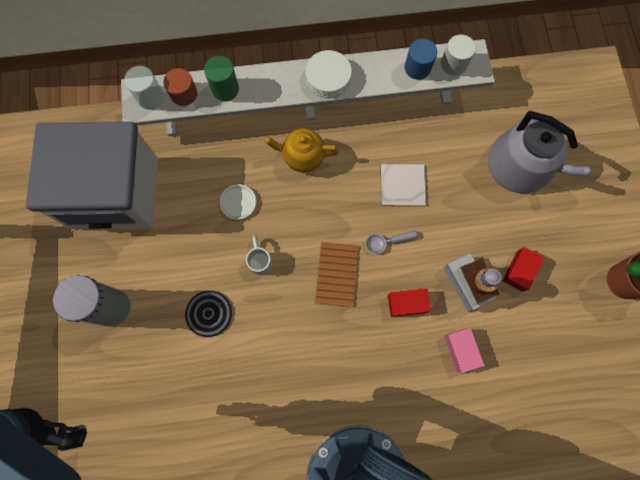

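Scene shows the tower at (222,170) and top shows it at (475,282). Look-alikes of the sugar box in the top view are red (524,269), red (409,302) and pink (465,350), none of them meant. The sugar box is the dark-lidded one inside the tower. In the top view the dish is at (238,202), trivet (209,313), tile (403,185), mat (337,274), and the mug and spoon are clutter.

Run:
```python
from h import *
c=dict(np.load('pics/top0.npz')); W=world(c)
s=dict(np.load('pics/scene0.npz'));WS=world(s)
np.set_printoptions(precision=4,suppress=True)
print('camera',-c['R'].T@c['t'],-s['R'].T@s['t'])
for n,(u,v) in dict(dish=(238,202),trivet=(209,313),tile=(403,185),mat=(337,274),mug=(258,260),spoon=(376,244),inf=(491,277),red=(524,265),red2=(409,300),pink=(464,348),tpot=(303,148)).items(): print(n,W[v,u])
# points by height within tower area
for nm,Q in(('top',W),('scene',WS)):
  m=(abs(Q[...,0]-W[282,475,0])<.12)&(abs(Q[...,1]-W[282,475,1])<.12)&(Q[...,2]>.015)
  z=Q[m]; h,e=np.histogram(z[:,2],bins=np.arange(0.01,.2,.006)); print(nm,[(round(float(a),3),int(b)) for a,b in zip(e,h)])
  for lo,hi in((.044,.056),(.086,.098),(.129,.143),(.16,.19)):
    p=z[(z[:,2]>lo)&(z[:,2]<hi)]
    if len(p)>4:
      r=cv2.minAreaRect((p[:,:2]*1000).astype(np.float32)); print(lo,len(p),p.mean(0),r)
a=cv2.resize(c['color'][220:380,380:560],None,fx=4.2,fy=3.75,interpolation=2)
a=cv2.resize(c['color'][225:325,430:555],None,fx=6,fy=6,interpolation=2)[:, :, ::-1]
cv2.imwrite('pics/crop1.png',a)
```

```text
camera [0.2577 0.0585 1.2003] [1.2914 0.3822 1.152 ]
dish [0.6712 0.2054 0.0029]
trivet [0.4045 0.2965 0.0082]
tile [ 0.6618 -0.2092  0.01  ]
mat [ 0.4602 -0.0155  0.0017]
mug [0.5179 0.1701 0.0035]
spoon [ 0.5221 -0.1203  0.0012]
inf [ 0.3853 -0.3197  0.1731]
red [ 0.4196 -0.45    0.0435]
red2 [ 0.3723 -0.1689  0.0447]
pink [ 0.2503 -0.2743  0.0417]
tpot [0.7534 0.0297 0.0964]
top [(0.01, 9), (0.016, 57), (0.022, 62), (0.028, 59), (0.034, 218), (0.04, 590), (0.046, 392), (0.052, 79), (0.058, 30), (0.064, 31), (0.07, 36), (0.076, 36), (0.082, 55), (0.088, 415), (0.094, 82), (0.1, 19), (0.106, 19), (0.112, 24), (0.118, 21), (0.124, 24), (0.13, 113), (0.136, 80), (0.142, 14), (0.148, 19), (0.154, 14), (0.16, 19), (0.166, 109), (0.172, 94), (0.178, 6), (0.184, 0), (0.19, 0)]
0.044 569 [ 0.3961 -0.2945  0.0488] ((380.43145751953125, -290.328369140625), (164.12330627441406, 218.33819580078125), 42.98074722290039)
0.086 524 [ 0.3964 -0.3161  0.0916] ((393.1632080078125, -322.4214172363281), (88.18549346923828, 56.061241149902344), 14.371491432189941)
0.129 203 [ 0.3818 -0.3152  0.1354] ((3
[... 489 characters left out ...]
, (0.124, 30), (0.13, 88), (0.136, 48), (0.142, 23), (0.148, 27), (0.154, 27), (0.16, 29), (0.166, 68), (0.172, 34), (0.178, 0), (0.184, 0), (0.19, 0)]
0.044 363 [ 0.421  -0.2955  0.0487] ((390.7666931152344, -292.6650695800781), (156.4536590576172, 219.44659423828125), 41.595542907714844)
0.086 308 [ 0.4125 -0.3118  0.0911] ((396.7354736328125, -319.8708801269531), (95.93936157226562, 55.476104736328125), 14.015687942504883)
0.129 140 [ 0.3971 -0.3139  0.1351] ((393.43804931640625, -317.9736328125), (41.9620246887207, 48.56908416748047), 39.87322998046875)
0.16 131 [ 0.3936 -0.3197  0.169 ] ((390.4538269042969, -321.7135925292969), (35.389217376708984, 33.17390823364258), 30.01603889465332)
```

View pics/crop1.png

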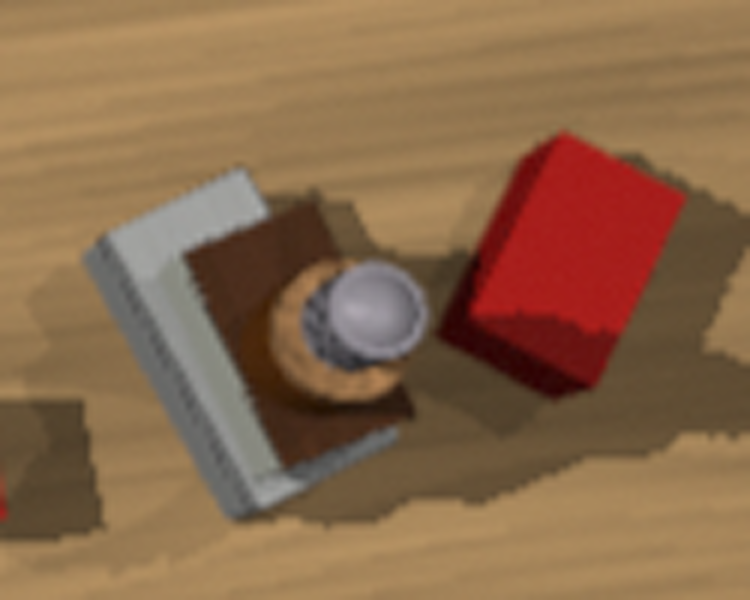

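The crop shows the offset tower: tin at the bottom, long edge (100,250)→(240,515). The dark-wood-lidded white sugar box on it is the right one, with the jar and then the infuser dome at (378,310) above it. The red box at (565,265) stands separate, beside the tower.

```bash
cat >> h.py <<'E'
def ray(c,uv,z):
    uv=np.asarray(uv,float).reshape(-1,2)
    d=np.c_[(uv[:,0]-c['cx'])/c['fx'],(uv[:,1]-c['cy'])/c['fy'],np.ones(len(uv))]@c['R']
    o=-c['R'].T@c['t']; return o+d*((z-o[2])/d[:,2])[:,None]
def pose():
    o=ctrl.get_obs(); w,x,y,z=o['eef_rot']
    X=np.array([1-2*(y*y+z*z),2*(x*y+w*z)]); return o['eef_pos'],np.degrees(np.arctan2(X[1],X[0])),o
def go(x,y,z,psi=None):
    p,a,o=pose(); r=np.radians(a)
    d=np.array([x,y,z])-p
    print('psi %.1f'%a,'pos',p.round(4),'F',o['wrist_force'].round(1),'open %.1f grip %.1f t %.1f q6 %.2f'%(o['opening']*85.4,o['grasp_force'],o['time_s'],o['q'][5]))
    if psi is not None:
        t=-((psi-a+90)%180-90); print('turn',round(np.radians(t),3)); r=np.radians(a-t)
    print('shift mm',np.round([1000*(d[0]*np.cos(r)+d[1]*np.sin(r)),1000*(d[0]*np.sin(r)-d[1]*np.cos(r)),-1000*d[2]],1))
E
python3 - <<'E'
from h import *
np.set_printoptions(precision=4,suppress=True)
for nm in('top','scene'):
  c=dict(np.load(f'pics/{nm}0.npz')); hsv=cv2.cvtColor(c['color'],cv2.COLOR_RGB2HSV).astype(int); H,S,V=hsv[...,0],hsv[...,1],hsv[...,2]
  pt=dict(top=dict(dish=(238,202),trivet=(209,313),tile=(403,185),mat=(337,274),lid=(476,268)),scene=dict(dish=(377,333),trivet=(452,257),tile=(211,272),mat=(321,236),lid=(222,160)))[nm]
  wood=np.median(c['color'].reshape(-1,3),0)
  for n,(u,v) in pt.items():
    if n in('dish','tile'): m=(S<60)&(V>110)
    elif n=='trivet': m=V<95
    else: m=(H<15)&(S>110)&(V<(190 if n=='mat' else 105))
    m=m.astype(np.uint8); k=70; mm=np.zeros_like(m); mm[v-k:v+k,u-k:u+k]=m[v-k:v+k,u-k:u+k]
    mm=cv2.morphologyEx(mm,cv2.MORPH_CLOSE,np.ones((3,3),np.uint8))
    _,L,st,ce=cv2.connectedComponentsWithStats(mm); 
    i=1+np.argmin([np.hypot(*(x-(u,v)))-s[4]/50 for x,s in zip(ce[1:],st[1:])])
    ct=max(cv2.findContours((L==i).astype(np.uint8),0,1)[0],key=len)
    P=ray(c,ct,dict(dish=.012,trivet=.006,tile=.008,mat=.006,lid=.092)[n])[:,:2]*1000
    P=P.astype(np.float32); (x,y),r=cv2.minEnclosingCircle(P); print(nm,n,st[i][4],'circ',round(x,1),round(y,1),round(r,1),'rect',[np.round(q,1) for q in cv2.minAreaRect(P)])
c=dict(np.load('pics/top0.npz'))
g=lambda a,b:(430+a/6,225+b/6)
print('tin edge',ray(c,[g(105,247),g(240,170),g(240,515),g(395,430)],.05)[:,:2])
print('lid',ray(c,[g(185,255),g(318,203),g(288,468),g(412,415)],.092)[:,:2])
print('red base/top',ray(c,[g(440,335),g(555,397)],0)[:,:2],ray(c,[g(470,315)],.042)[:,:2])
print('cork/inf',ray(c,[g(338,330)],.136)[:,:2],ray(c,[g(378,308)],.173)[:,:2])
go(.388,-.3225,.25,27)
E
```

```text
top dish 997 circ 670.0 205.0 45.9 rect [array([670.9, 204.7]), array([90. , 87.4]), np.float64(55.8)]
top trivet 2501 circ 410.3 352.2 110.5 rect [array([411.1, 352.1]), array([220.3, 105.5]), np.float64(82.8)]
top tile 1847 circ 664.7 -209.7 76.0 rect [array([ 664.5, -209.3]), array([112. , 108.9]), np.float64(82.8)]
top mat 2323 circ 460.7 -14.8 85.6 rect [array([460.7, -14.6]), array([ 91.2, 150.3]), np.float64(77.2)]
top lid 580 circ 391.3 -322.5 49.3 rect [array([ 391.6, -323.9]), array([87. , 55.2]), np.float64(15.8)]
scene dish 1229 circ 673.1 207.6 45.3 rect [array([672.5, 208.1]), array([87.6, 88.6]), np.float64(22.5)]
scene trivet 1892 circ 415.2 359.2 114.5 rect [array([401.3, 354.2]), array([112.5, 219.1]), np.float64(9.3)]
scene tile 1837 circ 670.1 -205.9 75.3 rect [array([ 670.7, -206.2]), array([112. , 109.3]), np.float64(82.3)]
scene mat 1821 circ 465.1 -11.1 86.5 rect [array([464.5, -12. ]), array([ 92.5, 152.4]), np.float64(77.6)]
scene lid 459 circ 400.0 -319.0 49.2 rect [array([ 399.8, -320.5]), array([87.5, 59.3]), np.float64(19.2)]
tin edge [[ 0.4382 -0.2699]
 [ 0.4617 -0.3278]
 [ 0.33   -0.3015]
 [ 0.3544 -0.3666]]
lid [[ 0.4249 -0.287 ]
 [ 0.4382 -0.3403]
 [ 0.3421 -0.3092]
 [ 0.3555 -0.3585]]
red base/top [[ 0.3939 -0.411 ]
 [ 0.3636 -0.4513]] [[ 0.3954 -0.4078]]
cork/inf [[ 0.3848 -0.3221]] [[ 0.3861 -0.3242]]
psi 158.3 pos [0.2123 0.5339 0.2525] F [ 0.5 -0.5  0.9] open 85.4 grip 0.0 t 0.1 q6 -0.21
turn -0.85
shift mm [ 232.3 -842.8    2.5]
```

servo_tool:
  commands:
    - [[0,0,0],0.177,85]
    - [[0,0,0],0.177,85]
    - [[0,0,0],0.177,85]
    - [[0,0,0],0.177,85]
    - [[0,0,0],0.177,85]
    - [[0,0,0],0.177,85]
    - [[0,0,0],0.177,85]
    - [[0,0,0],0.177,85]
    - [[0,0,0],0.177,85]
    - [[0,0,0],0.177,85]
    - [[0,0,0],0.177,85]
    - [[0,0,0],0.177,85]
    - [[0,0,0],0.177,85]
    - [[0,0,0],0.177,85]
    - [[0,0,0],0,85]

```text
time_s: 1.98
eef_pos: [0.2125, 0.534, 0.2528]
eef_rot: [0.0, 0.99, 0.143, -0.0]
wrist_force: [-0.6, 0.2, 0.2]
opening: 0.999
grasp_force: 0.0
```

servo_tool:
  commands:
    - [[-3,43,0],0,85]
    - [[-3,43,0],0,85]
    - [[-3,43,0],0,85]
    - [[-3,43,0],0,85]
    - [[-3,43,0],0,85]
    - [[-3,43,0],0,85]
    - [[-3,43,0],0,85]
    - [[-3,43,0],0,85]
    - [[-3,43,0],0,85]
    - [[-3,43,0],0,85]
    - [[-3,43,0],0,85]
    - [[-3,43,0],0,85]
    - [[-3,43,0],0,85]
    - [[-3,43,0],0,85]
    - [[-3,43,0],0,85]
    - [[-3,43,0],0,85]
    - [[-3,43,0],0,85]
    - [[-3,43,0],0,85]
    - [[0,0,0],0,85]
    - [[0,0,0],0,85]

```text
time_s: 4.47
eef_pos: [0.3779, -0.2231, 0.2529]
eef_rot: [-0.001, 0.99, 0.143, -0.0]
wrist_force: [-0.5, 0.7, 0.1]
opening: 0.993
grasp_force: 0.0
```

Run:
```python
from h import *
snap('wrist','w1'); go(.3885,-.3225,.25,16)
```

```text
psi 16.4 pos [ 0.378  -0.2228  0.253 ] F [-0.1  0.4  0.9] open 84.8 grip 0.0 t 4.5 q6 0.48
turn 0.008
shift mm [-17.4  98.7   3. ]
```

View pics/w1.png

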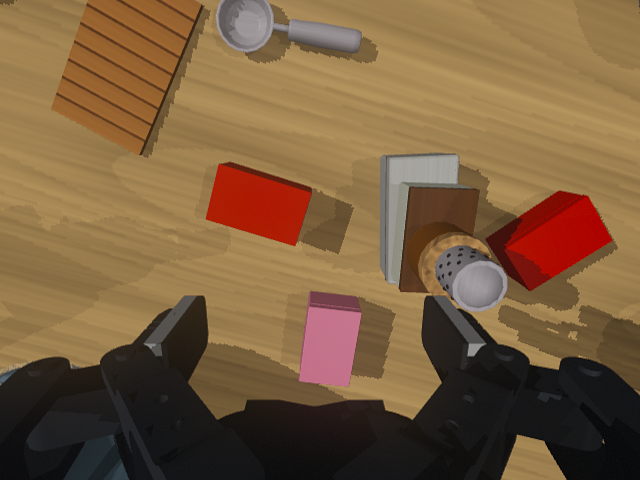

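Wrist view: infuser top at (480,285) over the cork, lid and tin nearly aligned with the tool, red box close on the right at (550,240). Measuring from here too.

Run:
```python
from h import *
np.set_printoptions(precision=4,suppress=True)
c=dict(np.load('pics/w1.npz'));W=world(c)
print('inf top',ray(c,[(480,285)],.174)[:,:2])
m=(abs(W[...,0]-.39)<.1)&(abs(W[...,1]+.32)<.09)
z=W[m]
for lo,hi in((.05-.004,.056),(.088,.097),(.132,.141),(.164,.18)):
    p=z[(z[:,2]>lo)&(z[:,2]<hi)]
    (x,y),r=cv2.minEnclosingCircle((p[:,:2]*1000).astype(np.float32)); print(lo,len(p),p.mean(0),x,y,r,cv2.minAreaRect((p[:,:2]*1000).astype(np.float32)))
print('lid',ray(c,[(408,186),(477,188),(401,291)],.092)[:,:2])
print('tin',ray(c,[(384,156),(458,153),(388,283)],.05)[:,:2])
print('cork L',ray(c,[(419,262),(455,231)],.136)[:,:2])
go(.3885,-.3225,.164,16)
```

```text
inf top [[ 0.3916 -0.3206]]
0.046 2740 [ 0.4299 -0.2999  0.0493] 401.44866943359375 -317.97088623046875 65.63423919677734 ((401.6501159667969, -318.1077880859375), (119.0976333618164, 62.122474670410156), 18.755098342895508)
0.088 3484 [ 0.4103 -0.3127  0.0914] 394.77911376953125 -321.6383056640625 51.02372360229492 ((394.83453369140625, -321.9044189453125), (88.27165222167969, 54.42063903808594), 14.309301376342773)
0.132 1520 [ 0.3927 -0.3126  0.1356] 388.2174987792969 -322.96392822265625 24.99325942993164 ((389.8923034667969, -318.51226806640625), (40.310386657714844, 48.97993469238281), 69.59346771240234)
0.164 2426 [ 0.3911 -0.3208  0.1713] 389.9801940917969 -323.688232421875 17.779605865478516 ((389.8356018066406, -323.03472900390625), (33.731605529785156, 33.143428802490234), 53.03932571411133)
lid [[ 0.4306 -0.2826]
 [ 0.4443 -0.3343]
 [ 0.3467 -0.3075]]
tin [[ 0.4473 -0.2653]
 [ 0.4678 -0.326 ]
 [ 0.3365 -0.3082]]
cork L [[ 0.3856 -0.2958]
 [ 0.4131 -0.3112]]
psi 16.4 pos [ 0.378  -0.2228  0.253 ] F [-0.1  0.4  0.9] open 84.8 grip 0.0 t 4.5 q6 0.48
turn 0.008
shift mm [-17.4  98.7  89. ]
```

servo_tool:
  commands:
    - [[-5,33,0],0,85]
    - [[-5,33,0],0,85]
    - [[-6,33,0],0,85]
    - [[0,0,0],0,60]
    - [[0,0,25],0,60]
    - [[0,0,25],0,60]
    - [[0,0,25],0,60]
    - [[0,0,14],0,60]
    - [[0,0,0],0,60]
    - [[0,0,0],0,60]

```text
time_s: 5.78
eef_pos: [0.3912, -0.3234, 0.1654]
eef_rot: [0.001, 0.99, 0.142, 0.0]
wrist_force: [-0.3, -0.3, -0.7]
opening: 0.698
grasp_force: 0.0
```

Run:
```python
from h import *
snap('wrist','w2'); go(.390,-.3227,.164,16)
```

```text
psi 16.3 pos [ 0.3913 -0.3236  0.1655] F [ 0.9 -0.5 -0.8] open 60.1 grip 0.0 t 5.8 q6 0.36
turn 0.006
shift mm [-1.  -1.2  1.5]
```

View pics/w2.png

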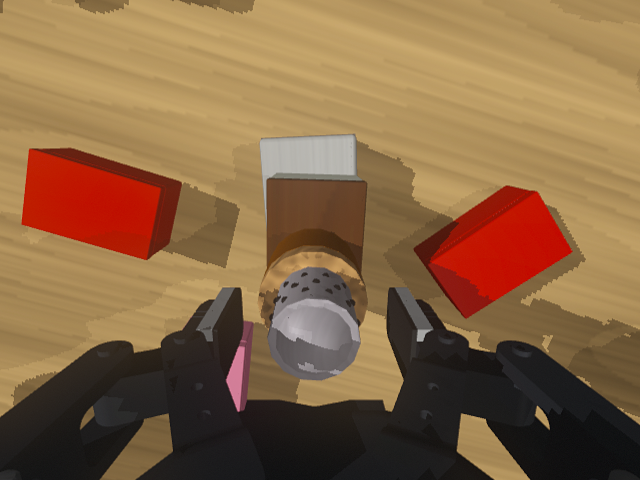

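The infuser (centre u≈315) sits midway between the pads (240 and 390). Closing and lifting it.

servo_tool:
  commands:
    - [[0,0,0],0,45]
    - [[0,0,0],0,40]
    - [[0,0,0],0,36]
    - [[0,0,0],0,33]
    - [[0,0,0],0,25]
    - [[0,0,0],0,20]
    - [[0,0,0],0,20]
    - [[0,0,0],0,20]
    - [[0,0,-10],0,20]
    - [[0,0,-30],0,20]
    - [[0,0,-30],0,20]
    - [[0,0,-30],0,20]
    - [[0,0,0],0,20]
    - [[0,0,0],0,20]

```text
time_s: 7.58
eef_pos: [0.3904, -0.3228, 0.2633]
eef_rot: [-0.001, 0.99, 0.142, -0.0]
wrist_force: [0.1, 0.8, -2.0]
opening: 0.378
grasp_force: 59.6
```

Run:
```python
from h import *
go(.6717,.2063,.2655)
```

```text
psi 16.3 pos [ 0.3904 -0.3228  0.2633] F [ 0.1  0.8 -2. ] open 32.3 grip 59.6 t 7.6 q6 0.36
shift mm [ 418.7 -428.7   -2.2]
```

servo_tool:
  commands:
    - [[24,-35,0],0,20]
    - [[24,-35,0],0,20]
    - [[24,-35,0],0,20]
    - [[24,-35,0],0,20]
    - [[24,-35,0],0,20]
    - [[24,-35,0],0,20]
    - [[24,-35,0],0,20]
    - [[24,-35,0],0,20]
    - [[24,-35,0],0,20]
    - [[24,-35,0],0,20]
    - [[24,-35,0],0,20]
    - [[24,-35,0],0,20]
    - [[0,0,0],0,20]
    - [[0,0,0],0,20]

```text
time_s: 9.32
eef_pos: [0.5482, 0.1604, 0.2626]
eef_rot: [0.0, 0.99, 0.142, -0.002]
wrist_force: [0.7, -0.6, -1.1]
opening: 0.378
grasp_force: 59.8
```

Run:
```python
from h import *
snap('wrist','w3'); go(.6717,.2063,.25)
```

```text
psi 16.3 pos [0.5484 0.16   0.263 ] F [ 0.   0.1 -1.8] open 31.9 grip 59.8 t 9.4 q6 1.36
shift mm [131.3  -9.9  13. ]
```

View pics/w3.png

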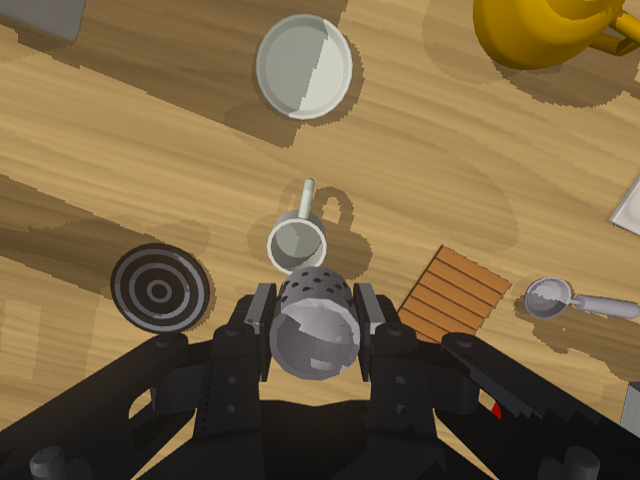

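The dish rim is centred at about (304,66), the trivet at about (160,288), and the infuser is held upright at (315,325).

Run:
```python
from h import *
np.set_printoptions(precision=4,suppress=True)
c=dict(np.load('pics/w3.npz'))
print('dish',ray(c,[(304,66),(256,66),(352,66),(304,13),(304,121)],.012)[:,:2])
print('trivet',ray(c,[(160,288),(159,291),(111,288),(210,288)],.006)[:,:2])
for nm,u,v in(('top',209,313),('scene',453,257)): print(nm,ray(dict(np.load(f'pics/{nm}0.npz')),[(u,v)],.006)[:,:2])
go(.6722,.2063,.2,16.3)
```

```text
dish [[0.6742 0.2078]
 [0.6616 0.251 ]
 [0.6869 0.1647]
 [0.7165 0.2199]
 [0.6271 0.1944]]
trivet [[0.4107 0.3007]
 [0.4067 0.3011]
 [0.3952 0.3534]
 [0.4265 0.2469]]
top [[0.4048 0.297 ]]
scene [[0.4096 0.3045]]
psi 16.3 pos [0.5484 0.16   0.263 ] F [ 0.   0.1 -1.8] open 31.9 grip 59.8 t 9.4 q6 1.36
turn -0.0
shift mm [131.8  -9.7  63. ]
```

servo_tool:
  commands:
    - [[33,-3,0],0,20]
    - [[33,-3,0],0,20]
    - [[33,-2,0],0,20]
    - [[33,-2,0],0,20]
    - [[0,0,40],0,20]
    - [[0,0,40],0,20]
    - [[0,0,40],0,20]
    - [[0,0,40],0,20]
    - [[0,0,30],0,20]
    - [[0,0,15],0,20]
    - [[0,0,8],0,20]
    - [[0,0,0],0,20]
    - [[0,0,0],0,20]

```text
time_s: 11.0
eef_pos: [0.674, 0.2075, 0.0529]
eef_rot: [0.0, 0.99, 0.142, 0.001]
wrist_force: [-0.3, -1.0, -0.8]
opening: 0.378
grasp_force: 59.8
```

Run:
```python
from h import *
go(.672,.207,.0345)
```

```text
psi 16.3 pos [0.674  0.2075 0.0529] F [-0.3 -1.  -0.8] open 32.3 grip 59.8 t 11.0 q6 1.42
shift mm [-2.1 -0.1 18.4]
```

servo_tool:
  commands:
    - [[-2,0,8],0,20]
    - [[0,0,5],0,20]
    - [[0,0,2],0,20]
    - [[0,0,1],0,20]
    - [[0,0,0],0,20]
    - [[0,0,0],0,20]

```text
time_s: 11.75
eef_pos: [0.6712, 0.2069, 0.0355]
eef_rot: [0.0, 0.99, 0.142, 0.0]
wrist_force: [0.4, -0.3, -0.5]
opening: 0.379
grasp_force: 59.8
```

servo_tool:
  commands:
    - [[0,0,1],0,20]
    - [[0,0,0],0,20]

```text
time_s: 12.0
eef_pos: [0.671, 0.2069, 0.0342]
eef_rot: [0.0, 0.99, 0.142, -0.0]
wrist_force: [-0.7, 0.2, -1.5]
opening: 0.378
grasp_force: 59.8
```

servo_tool:
  commands:
    - [[0,0,1],0,20]
    - [[0,0,0],0,20]
    - [[0,0,0],0,20]

```text
time_s: 12.38
eef_pos: [0.6712, 0.2069, 0.0338]
eef_rot: [0.0, 0.99, 0.142, 0.0]
wrist_force: [-2.5, -0.9, 4.3]
opening: 0.378
grasp_force: 60.3
```

servo_tool:
  commands:
    - [[0,0,1],0,20]
    - [[0,0,0],0,20]
    - [[0,0,0],0,20]

```text
time_s: 12.75
eef_pos: [0.6712, 0.207, 0.0338]
eef_rot: [0.0, 0.99, 0.142, 0.0]
wrist_force: [-5.8, -1.2, 9.8]
opening: 0.38
grasp_force: 60.8
```

servo_tool:
  commands:
    - [[0,0,-1],0,20]
    - [[0,0,0],0,34]
    - [[0,0,0],0,37]
    - [[0,0,0],0,41]
    - [[0,0,0],0,45]
    - [[0,0,0],0,45]
    - [[0,0,-10],0,45]
    - [[0,0,-25],0,45]
    - [[0,0,-40],0,55]
    - [[0,0,-40],0,70]
    - [[0,0,-50],0,85]
    - [[0,0,-50],0,85]
    - [[0,0,0],0,85]

```text
time_s: 14.38
eef_pos: [0.6739, 0.2074, 0.2561]
eef_rot: [0.0, 0.99, 0.142, 0.006]
wrist_force: [-0.1, 0.2, 0.4]
opening: 0.999
grasp_force: 0.0
```

Run:
```python
from h import *
c=snap('wrist','w4'); W=world(c); m=(abs(W[...,0]-.672)<.05)&(abs(W[...,1]-.207)<.05)&(W[...,2]>.02)
p=W[m]; print(len(p),p[:,2].max(),p[p[:,2]>.035].mean(0),cv2.minEnclosingCircle((p[p[:,2]>.033][:,:2]*1000).astype(np.float32)))
go(.3882,-.3228,.225,16.3)
```

```text
44958 0.3362591319154068 [0.68620762 0.20944661 0.30484451] ((674.046875, 206.99537658691406), 56.75200271606445)
psi 16.3 pos [0.6725 0.2071 0.2525] F [ 0.3 -0.7 -0.4] open 84.6 grip 0.0 t 14.4 q6 1.42
turn 0.0
shift mm [-421.6  428.8   27.5]
```

servo_tool:
  commands:
    - [[-35,36,0],0,85]
    - [[-35,36,0],0,85]
    - [[-35,36,0],0,85]
    - [[-35,36,0],0,85]
    - [[-35,36,0],0,85]
    - [[-35,36,0],0,85]
    - [[-35,36,0],0,85]
    - [[-35,36,0],0,85]
    - [[-35,36,0],0,85]
    - [[-35,36,0],0,85]
    - [[-35,36,0],0,85]
    - [[-36,33,0],0,85]
    - [[0,0,0],0,85]
    - [[0,0,0],0,85]

```text
time_s: 16.18
eef_pos: [0.3873, -0.3224, 0.2474]
eef_rot: [-0.001, 0.99, 0.142, -0.0]
wrist_force: [-0.4, 1.0, 0.5]
opening: 0.994
grasp_force: 0.0
```

```bash
cat >> h.py <<'E'
def lay(c,x,y,lo,hi,r=.07):
    W=world(c); m=(np.hypot(W[...,0]-x,W[...,1]-y)<r)&(W[...,2]>lo)&(W[...,2]<hi); p=W[m]
    q=(p[:,:2]*1000).astype(np.float32)
    print(lo,len(q),p.mean(0).round(4),'circ',np.round(cv2.minEnclosingCircle(q)[0],1),round(cv2.minEnclosingCircle(q)[1],1),'rect',[np.round(a,1) for a in cv2.minAreaRect(q)])
E
python3 - <<'E'
from h import *
c=snap('wrist','w5')
lay(c,.388,-.323,.131,.141,.04);lay(c,.394,-.322,.087,.097);lay(c,.4,-.318,.045,.056,.08)
go(.3882,-.3228,.120,16.3)
E
```

```text
0.131 4184 [ 0.389  -0.323   0.1354] circ [ 388.2 -323.2] 25.0 rect [array([ 388.1, -323.2]), array([49.4, 49.1]), np.float64(14.6)]
0.087 3270 [ 0.4181 -0.3164  0.0914] circ [ 394.8 -321.9] 50.9 rect [array([ 394.8, -322.1]), array([88.2, 54.1]), np.float64(14.4)]
0.045 2271 [ 0.4433 -0.3023  0.0492] circ [ 401.8 -318.3] 65.8 rect [array([ 402.2, -318.1]), array([118.1,  62.1]), np.float64(18.8)]
psi 16.3 pos [ 0.3877 -0.322   0.2476] F [ 0.2 -0.6  0.2] open 85.1 grip 0.0 t 16.2 q6 0.36
turn 0.001
shift mm [  0.3   0.9 127.6]
```

View pics/w5.png

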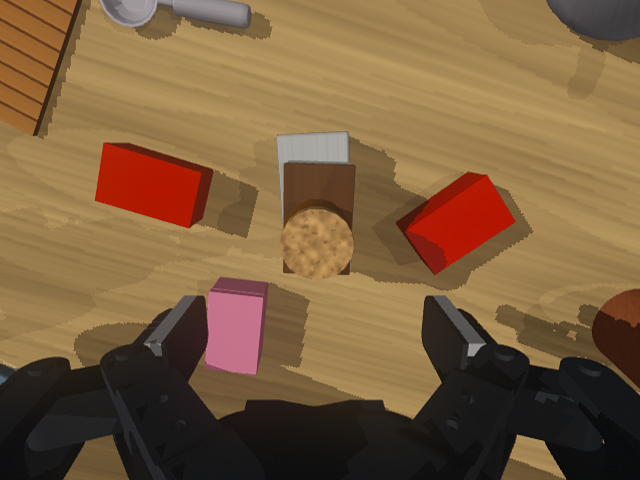

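The cork is at (317,243), centred between the jaws, and the tower is unchanged.

servo_tool:
  commands:
    - [[0,1,30],0,80]
    - [[0,0,30],0,74]
    - [[0,0,30],0,74]
    - [[0,0,25],0,74]
    - [[0,0,12],0,74]
    - [[0,0,0],0,74]
    - [[0,0,0],0,64]
    - [[0,0,0],0,58]
    - [[0,0,0],0,53]
    - [[0,0,0],0,49]
    - [[0,0,0],0,40]
    - [[0,0,0],0,35]
    - [[0,0,0],0,35]
    - [[0,0,0],0,35]

```text
time_s: 17.98
eef_pos: [0.388, -0.3242, 0.1222]
eef_rot: [0.0, 0.99, 0.142, 0.0]
wrist_force: [-2.3, 2.3, 7.6]
opening: 0.569
grasp_force: 60.9
```

servo_tool:
  commands:
    - [[0,0,-5],0,35]
    - [[0,0,-10],0,35]
    - [[0,0,-30],0,35]
    - [[0,0,-40],0,35]
    - [[0,0,-40],0,35]
    - [[0,0,0],0,35]
    - [[0,0,0],0,35]

```text
time_s: 18.85
eef_pos: [0.3875, -0.3237, 0.2456]
eef_rot: [-0.0, 0.99, 0.142, -0.0]
wrist_force: [-0.1, 0.8, -2.7]
opening: 0.573
grasp_force: 62.5
```

Run:
```python
from h import *
go(.3,.28,.25)
go(.409,.3008,.25)
c=snap('wrist','w6');lay(c,.394,-.322,.087,.097);
```

```text
psi 16.3 pos [ 0.3875 -0.3237  0.2456] F [-0.1  0.8 -2.7] open 48.9 grip 62.5 t 18.9 q6 0.35
shift mm [  85.6 -603.9   -4.4]
psi 16.3 pos [ 0.3875 -0.3237  0.2456] F [-0.1  0.8 -2.7] open 48.9 grip 62.5 t 18.9 q6 0.35
shift mm [ 196.1 -593.3   -4.4]
0.087 5911 [ 0.407  -0.3187  0.0914] circ [ 403. -320.] 44.0 rect [array([ 403.4, -319.9]), array([70.6, 54. ]), np.float64(14.8)]
```

servo_tool:
  commands:
    - [[6,-37,0],0,35]
    - [[6,-37,0],0,35]
    - [[6,-37,0],0,35]
    - [[6,-37,0],0,35]
    - [[6,-37,0],0,35]
    - [[6,-37,0],0,35]
    - [[6,-37,0],0,35]
    - [[6,-37,0],0,35]
    - [[6,-37,0],0,35]
    - [[6,-37,0],0,35]
    - [[6,-37,0],0,35]
    - [[6,-37,0],0,35]
    - [[6,-37,0],0,35]
    - [[6,-37,0],0,35]
    - [[6,-37,0],0,35]
    - [[6,-37,0],0,35]
    - [[0,0,0],0,35]
    - [[0,0,0],0,35]

```text
time_s: 21.15
eef_pos: [0.3129, 0.2704, 0.245]
eef_rot: [0.001, 0.99, 0.142, -0.001]
wrist_force: [-0.0, -0.0, -2.0]
opening: 0.57
grasp_force: 63.0
```

Run:
```python
from h import *
c=snap('wrist','w7'); go(.409,.3008,.0365)
g=cv2.cvtColor(c['color'],cv2.COLOR_RGB2GRAY)
cv2.imwrite('pics/w7c.png',c['color'][0:400,100:540,::-1])
lay(c,.672,.207,.033,.05,.04)
```

```text
psi 16.3 pos [0.3132 0.2702 0.2453] F [-0.   0.1 -2.9] open 48.7 grip 63.0 t 21.2 q6 1.71
shift mm [100.5  -2.5 208.8]
0.033 0 [nan nan nan] circ [0. 0.] 0.0 rect [array([0., 0.]), array([0., 0.]), np.float64(0.0)]h.py:26: RuntimeWarning: Mean of empty slice.
  print(lo,len(q),p.mean(0).round(4),'circ',np.round(cv2.minEnclosingCircle(q)[0],1),round(cv2.minEnclosingCircle(q)[1],1),'rect',[np.round(a,1) for a in cv2.minAreaRect(q)])
  ret = um.true_divide(
```

View pics/w7.png

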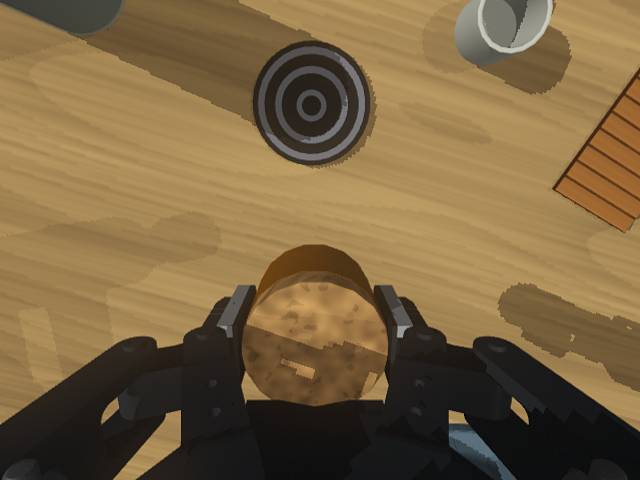

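The trivet's centre ring is at (312,104), rim 252–371 by 40–166. The jar is held upright.

Run:
```python
from h import *
c=dict(np.load('pics/w7.npz')); P=ray(c,[(312,104),(252,103),(371,103),(312,40),(312,166)],.006)[:,:2]; print(P.round(4),(P[3]+P[4])/2,(P[1]+P[2])/2)
go(*P[0],.0365)
```

```text
[[0.4081 0.3007]
 [0.3932 0.3546]
 [0.4244 0.2483]
 [0.4596 0.3158]
 [0.3536 0.2848]] [0.40660797 0.30029958] [0.40879332 0.30141823]
psi 16.3 pos [0.3132 0.2702 0.2453] F [-0.   0.1 -2.9] open 48.7 grip 63.0 t 21.2 q6 1.71
shift mm [ 99.6  -2.7 208.8]
```

servo_tool:
  commands:
    - [[33,-1,0],0,35]
    - [[33,-1,0],0,35]
    - [[33,-1,0],0,35]
    - [[0,0,40],0,35]
    - [[0,0,40],0,35]
    - [[0,0,40],0,35]
    - [[0,0,40],0,35]
    - [[0,0,25],0,35]
    - [[0,0,13],0,35]
    - [[0,0,6],0,35]
    - [[0,0,0],0,35]
    - [[0,0,0],0,35]

```text
time_s: 22.7
eef_pos: [0.4086, 0.302, 0.0433]
eef_rot: [-0.0, 0.99, 0.142, 0.001]
wrist_force: [0.0, -0.0, -2.3]
opening: 0.573
grasp_force: 63.1
```

servo_tool:
  commands:
    - [[0,0,2],0,35]
    - [[0,0,1],0,35]
    - [[0,0,0],0,35]
    - [[0,0,0],0,35]

```text
time_s: 23.2
eef_pos: [0.4078, 0.3018, 0.0393]
eef_rot: [-0.0, 0.99, 0.142, 0.0]
wrist_force: [0.7, 0.4, -2.8]
opening: 0.572
grasp_force: 63.1
```

servo_tool:
  commands:
    - [[0,1,1],0,35]
    - [[0,0,1],0,35]
    - [[0,0,0],0,35]
    - [[0,0,0],0,35]

```text
time_s: 23.7
eef_pos: [0.4081, 0.3008, 0.0373]
eef_rot: [-0.0, 0.99, 0.142, -0.0]
wrist_force: [-0.2, 0.5, -2.3]
opening: 0.57
grasp_force: 63.1
```

servo_tool:
  commands:
    - [[0,0,1],0,35]
    - [[0,0,0],0,35]
    - [[0,0,0],0,35]

```text
time_s: 24.08
eef_pos: [0.4081, 0.3008, 0.0363]
eef_rot: [0.0, 0.99, 0.142, -0.0]
wrist_force: [0.7, -0.5, -2.9]
opening: 0.576
grasp_force: 63.1
```

servo_tool:
  commands:
    - [[0,0,1],0,35]
    - [[0,0,0],0,35]
    - [[0,0,0],0,35]

```text
time_s: 24.45
eef_pos: [0.4081, 0.3008, 0.0361]
eef_rot: [0.0, 0.99, 0.142, -0.0]
wrist_force: [-3.4, -0.9, 8.1]
opening: 0.57
grasp_force: 64.3
```

Contact. Releasing and going up.

servo_tool:
  commands:
    - [[0,0,-1],0,35]
    - [[0,0,0],0,51]
    - [[0,0,0],0,55]
    - [[0,0,0],0,60]
    - [[0,0,0],0,66]
    - [[0,0,0],0,66]
    - [[0,0,-10],0,66]
    - [[0,0,-30],0,66]
    - [[0,0,-40],0,75]
    - [[0,0,-40],0,85]
    - [[0,0,-45],0,85]
    - [[0,0,-45],0,85]
    - [[0,0,0],0,85]

```text
time_s: 26.08
eef_pos: [0.4103, 0.3018, 0.2514]
eef_rot: [-0.001, 0.99, 0.142, 0.004]
wrist_force: [1.7, 0.8, -0.1]
opening: 0.996
grasp_force: 0.0
```

Run:
```python
from h import *
c=snap('wrist','w8');lay(c,.408,.301,.04,.06,.04)
go(.3948,-.322,.24,14.4)
```

```text
0.04 2310 [0.4095 0.3015 0.0493] circ [408.9 301.1] 25.0 rect [array([408.9, 301.3]), array([49. , 49.2]), np.float64(14.6)]
psi 16.3 pos [0.409  0.3012 0.2487] F [-0.7 -0.2 -0.3] open 85.3 grip 0.0 t 26.1 q6 1.69
turn 0.034
shift mm [-168.8  600.1    8.7]
```

servo_tool:
  commands:
    - [[0,0,0],0.034,85]
    - [[-10,37,0],0,85]
    - [[-10,37,0],0,85]
    - [[-10,37,0],0,85]
    - [[-10,37,0],0,85]
    - [[-10,37,0],0,85]
    - [[-10,37,0],0,85]
    - [[-10,37,0],0,85]
    - [[-10,37,0],0,85]
    - [[-11,38,0],0,85]
    - [[-11,38,0],0,85]
    - [[-11,38,0],0,85]
    - [[-11,38,0],0,85]
    - [[-11,38,0],0,85]
    - [[-11,38,0],0,85]
    - [[-11,38,0],0,85]
    - [[-12,38,0],0,85]
    - [[0,0,0],0,85]
    - [[0,0,0],0,85]

```text
time_s: 28.5
eef_pos: [0.3927, -0.3214, 0.2448]
eef_rot: [-0.002, 0.992, 0.125, -0.001]
wrist_force: [0.0, -0.8, -0.8]
opening: 0.997
grasp_force: 0.0
```

Run:
```python
from h import *
c=snap('wrist','w9')
lay(c,.394,-.322,.087,.097);lay(c,.4,-.318,.045,.056,.08)
go(.3948,-.322,.080,14.4)
```

```text
0.087 7604 [ 0.3969 -0.3215  0.0914] circ [ 394.9 -322. ] 50.9 rect [array([ 395., -322.]), array([87.4, 54.1]), np.float64(14.6)]
0.045 2274 [ 0.4433 -0.3034  0.0492] circ [ 402.1 -318.3] 65.4 rect [array([ 402.3, -318.2]), array([117.7,  62.1]), np.float64(18.9)]
psi 14.4 pos [ 0.393  -0.3212  0.2452] F [-0.5  0.2 -0.8] open 85.1 grip 0.0 t 28.6 q6 0.40
turn -0.001
shift mm [  1.6   1.3 165.2]
```

servo_tool:
  commands:
    - [[2,1,35],0,85]
    - [[0,0,35],0,80]
    - [[0,0,35],0,76]
    - [[0,0,30],0,76]
    - [[0,0,20],0,76]
    - [[0,0,10],0,76]
    - [[0,0,0],0,76]
    - [[0,0,0],0,66]
    - [[0,0,0],0,60]
    - [[0,0,0],0,56]
    - [[0,0,0],0,52]
    - [[0,0,0],0,40]
    - [[0,0,0],0,40]
    - [[0,0,0],0,40]

```text
time_s: 30.3
eef_pos: [0.3957, -0.323, 0.082]
eef_rot: [0.0, 0.992, 0.125, 0.0]
wrist_force: [-0.4, 2.7, 5.6]
opening: 0.62
grasp_force: 63.2
```

servo_tool:
  commands:
    - [[0,0,-5],0,40]
    - [[0,0,-10],0,40]
    - [[0,0,-25],0,40]
    - [[0,0,-40],0,40]
    - [[0,0,-40],0,40]
    - [[0,0,-40],0,40]
    - [[0,0,0],0,40]
    - [[0,0,0],0,40]

```text
time_s: 31.3
eef_pos: [0.395, -0.3224, 0.2404]
eef_rot: [-0.001, 0.992, 0.125, -0.0]
wrist_force: [-0.0, -0.5, -3.2]
opening: 0.625
grasp_force: 63.8
```

Run:
```python
from h import *
go(.668,-.207,.24,-7.3)
```

```text
psi 14.4 pos [ 0.395  -0.3224  0.2404] F [-0.  -0.5 -3.2] open 53.4 grip 63.8 t 31.3 q6 0.40
turn 0.378
shift mm [ 256.1 -149.1    0.4]
```

Turn to align with the tile, stop 100 mm short to look.

servo_tool:
  commands:
    - [[0,0,0],0.126,40]
    - [[0,0,0],0.126,40]
    - [[0,0,0],0.126,40]
    - [[31,-30,0],0,40]
    - [[31,-30,0],0,40]
    - [[31,-30,0],0,40]
    - [[31,-30,0],0,40]
    - [[31,-29,0],0,40]
    - [[0,0,0],0,40]
    - [[0,0,0],0,40]

```text
time_s: 32.55
eef_pos: [0.567, -0.1943, 0.2392]
eef_rot: [-0.001, 0.998, -0.063, -0.002]
wrist_force: [-0.3, 0.3, -2.6]
opening: 0.621
grasp_force: 63.8
```

Run:
```python
from h import *
c=snap('wrist','w10'); lay(c,.4,-.318,.045,.056,.08); go(.668,-.207,.042,-7.3)
```

```text
0.045 1456 [ 0.4373 -0.3189  0.0491] circ [ 401.5 -317.9] 66.2 rect [array([ 402.2, -322.2]), array([127.9,  45.2]), np.float64(8.4)]
psi -7.3 pos [ 0.567  -0.1948  0.2397] F [-0.6  0.4 -2.6] open 53.2 grip 63.8 t 32.6 q6 1.17
turn -0.0
shift mm [101.8  -0.7 197.7]
```

View pics/w10.png

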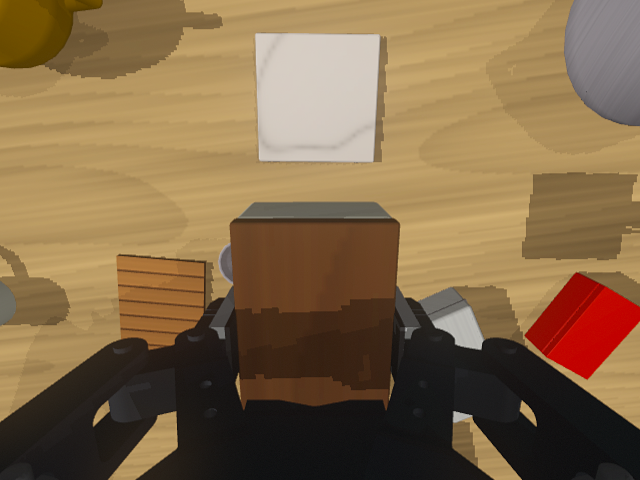

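Tile corners at (256,33), (380,34), (376,162), (259,160). The box is held squarely and level.

Run:
```python
from h import *
c=dict(np.load('pics/w10.npz')); P=ray(c,[(256,33),(380,34),(376,162),(259,160)],.008)[:,:2]; print(P.round(4),P.mean(0)); d=P[0]-P[3];e=P[1]-P[2];print(np.degrees(np.arctan2(d[1],d[0])),np.degrees(np.arctan2(e[1],e[0])))
c=dict(np.load('pics/w10.npz'));Q=ray(c,[(118,254),(206,262)],.006)[:,:2];print('mat edge',Q,np.degrees(np.arctan2(*(Q[0]-Q[1])[::-1]))-90)
go(*P.mean(0),.04)
```

```text
[[ 0.729  -0.163 ]
 [ 0.7146 -0.2697]
 [ 0.6064 -0.2575]
 [ 0.6222 -0.1476]] [ 0.66804626 -0.20946327]
-8.222237728735083 -6.464378169375764
mat edge [[ 0.54748162  0.01169749]
 [ 0.52765033 -0.07596213]] -12.747478453311757
psi -7.3 pos [ 0.567  -0.1948  0.2397] F [-0.6  0.4 -2.6] open 53.2 grip 63.8 t 32.6 q6 1.17
shift mm [102.1   1.7 199.7]
```

servo_tool:
  commands:
    - [[34,0,0],0,40]
    - [[34,0,0],0,40]
    - [[34,1,0],0,40]
    - [[0,0,40],0,40]
    - [[0,0,40],0,40]
    - [[0,0,40],0,40]
    - [[0,0,35],0,40]
    - [[0,0,20],0,40]
    - [[0,0,12],0,40]
    - [[0,0,6],0,40]
    - [[0,0,0],0,40]
    - [[0,0,0],0,40]

```text
time_s: 34.1
eef_pos: [0.67, -0.209, 0.0497]
eef_rot: [0.0, 0.998, -0.064, 0.001]
wrist_force: [0.0, 0.3, -2.2]
opening: 0.621
grasp_force: 63.9
```

servo_tool:
  commands:
    - [[0,0,2],0,40]
    - [[0,0,1],0,40]
    - [[0,0,0],0,40]
    - [[0,0,0],0,40]

```text
time_s: 34.6
eef_pos: [0.6692, -0.2086, 0.0453]
eef_rot: [0.0, 0.998, -0.064, -0.0]
wrist_force: [0.0, -0.0, -3.2]
opening: 0.619
grasp_force: 63.9
```

servo_tool:
  commands:
    - [[-1,0,2],0,40]
    - [[0,0,1],0,40]
    - [[0,0,1],0,40]
    - [[0,0,0],0,40]
    - [[0,0,0],0,40]

```text
time_s: 35.22
eef_pos: [0.6682, -0.2086, 0.0413]
eef_rot: [0.0, 0.998, -0.064, 0.0]
wrist_force: [-0.4, 0.4, -2.0]
opening: 0.617
grasp_force: 63.9
```

servo_tool:
  commands:
    - [[0,0,1],0,40]
    - [[0,0,0],0,40]
    - [[0,0,0],0,40]

```text
time_s: 35.6
eef_pos: [0.6682, -0.2085, 0.0403]
eef_rot: [-0.0, 0.998, -0.064, -0.0]
wrist_force: [-0.4, 0.2, -3.1]
opening: 0.624
grasp_force: 63.9
```

servo_tool:
  commands:
    - [[0,0,1],0,40]
    - [[0,0,0],0,40]
    - [[0,0,0],0,40]

```text
time_s: 35.98
eef_pos: [0.6683, -0.2086, 0.0401]
eef_rot: [0.0, 0.998, -0.064, 0.0]
wrist_force: [-3.3, 2.5, 5.2]
opening: 0.621
grasp_force: 64.7
```

servo_tool:
  commands:
    - [[0,0,0],0,55]
    - [[0,0,0],0,59]
    - [[0,0,0],0,64]
    - [[0,0,0],0,70]
    - [[0,0,0],0,70]
    - [[0,0,-10],0,70]
    - [[0,0,-30],0,70]
    - [[0,0,-40],0,76]
    - [[0,0,-40],0,85]
    - [[0,0,-40],0,85]
    - [[0,0,-40],0,85]
    - [[0,0,0],0,85]

```text
time_s: 37.48
eef_pos: [0.6704, -0.2095, 0.2455]
eef_rot: [0.002, 0.998, -0.063, 0.004]
wrist_force: [0.2, -0.4, 1.2]
opening: 0.999
grasp_force: 0.0
```

Run:
```python
from h import *
c=snap('wrist','w11');lay(c,.668,-.2085,.046,.056,.06)
go(.402,-.318,.24,18.9)
```

```text
0.046 5766 [ 0.6692 -0.2082  0.0494] circ [ 667.8 -207.9] 50.8 rect [array([ 667.7, -208.1]), array([54., 88.]), np.float64(82.8)]
psi -7.3 pos [ 0.6692 -0.209   0.2425] F [-0.3  0.2 -1.4] open 85.4 grip 0.0 t 37.5 q6 1.23
turn -0.457
shift mm [-288.1   16.5    2.5]
```

servo_tool:
  commands:
    - [[0,0,0],-0.152,85]
    - [[0,0,0],-0.152,85]
    - [[0,0,0],-0.153,85]
    - [[-36,2,0],0,85]
    - [[-36,2,0],0,85]
    - [[-36,2,0],0,85]
    - [[-36,2,0],0,85]
    - [[-36,2,0],0,85]
    - [[-36,2,0],0,85]
    - [[-36,2,0],0,85]
    - [[-36,2,0],0,85]
    - [[0,0,0],0,85]
    - [[0,0,0],0,85]

```text
time_s: 39.15
eef_pos: [0.4009, -0.3166, 0.2387]
eef_rot: [-0.001, 0.986, 0.164, -0.0]
wrist_force: [-0.5, 0.0, -0.8]
opening: 0.996
grasp_force: 0.0
```

Run:
```python
from h import *
c=snap('wrist','w12')
lay(c,.402,-.318,.045,.056,.072)
go(.402,-.318,.032,18.9)
```

```text
0.045 9330 [ 0.4048 -0.3173  0.0493] circ [ 401.2 -318.4] 66.0 rect [array([ 401.5, -318.4]), array([118.8,  62.1]), np.float64(18.8)]
psi 18.9 pos [ 0.4012 -0.3165  0.2388] F [ 0.2 -0.2 -0.4] open 85.1 grip 0.0 t 39.2 q6 0.34
turn 0.0
shift mm [2.000e-01 1.600e+00 2.068e+02]
```

View pics/w12.png

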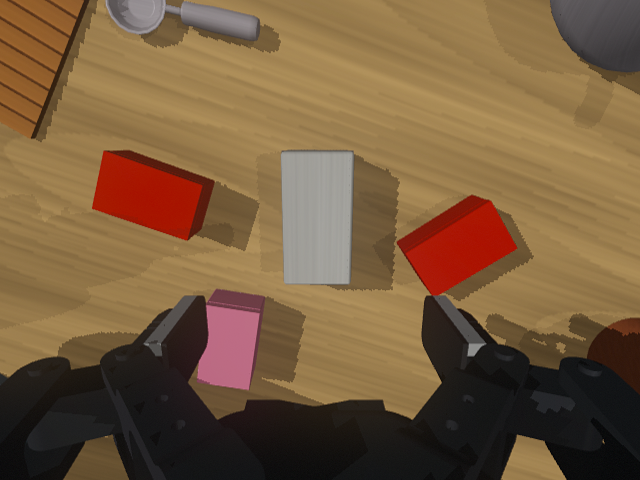

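The tin is alone at (317,217), centred and aligned, with gaps to the red boxes on both sides.

servo_tool:
  commands:
    - [[0,2,40],0,85]
    - [[0,0,40],0,82]
    - [[0,0,40],0,80]
    - [[0,0,35],0,80]
    - [[0,0,25],0,80]
    - [[0,0,15],0,80]
    - [[0,0,9],0,80]
    - [[0,0,0],0,80]
    - [[0,0,0],0,72]
    - [[0,0,0],0,67]
    - [[0,0,0],0,63]
    - [[0,0,0],0,50]
    - [[0,0,0],0,48]
    - [[0,0,0],0,48]
    - [[0,0,0],0,48]

```text
time_s: 41.08
eef_pos: [0.4018, -0.3192, 0.0361]
eef_rot: [0.0, 0.986, 0.164, 0.0]
wrist_force: [-1.1, 0.9, 4.8]
opening: 0.72
grasp_force: 66.8
```

servo_tool:
  commands:
    - [[0,0,-5],0,48]
    - [[0,0,-10],0,48]
    - [[0,0,-25],0,48]
    - [[0,0,-40],0,48]
    - [[0,0,-40],0,48]
    - [[0,0,-40],0,48]
    - [[0,0,0],0,48]
    - [[0,0,0],0,48]

```text
time_s: 42.08
eef_pos: [0.401, -0.3182, 0.1945]
eef_rot: [-0.001, 0.986, 0.164, -0.0]
wrist_force: [0.1, 0.5, -3.8]
opening: 0.716
grasp_force: 66.4
```

Run:
```python
from h import *
go(.4627,-.0132,.2,-12.7)
```

```text
psi 18.9 pos [ 0.401  -0.3182  0.1945] F [ 0.1  0.5 -3.8] open 61.1 grip 66.4 t 42.1 q6 0.34
turn 0.551
shift mm [  -6.9 -311.1   -5.5]
```

servo_tool:
  commands:
    - [[0,0,-20],0.138,48]
    - [[0,0,-20],0.138,48]
    - [[0,0,0],0.138,48]
    - [[0,0,0],0.137,48]
    - [[-15,-39,0],0,48]
    - [[-15,-39,0],0,48]
    - [[-15,-39,0],0,48]
    - [[-15,-39,0],0,48]
    - [[-15,-39,0],0,48]
    - [[-15,-39,0],0,48]
    - [[-15,-39,0],0,48]
    - [[-15,-38,0],0,48]
    - [[0,0,0],0,48]
    - [[0,0,0],0,48]

```text
time_s: 43.82
eef_pos: [0.3522, 0.0108, 0.2343]
eef_rot: [0.0, 0.994, -0.11, -0.001]
wrist_force: [-1.1, 0.1, -2.3]
opening: 0.72
grasp_force: 66.8
```

Run:
```python
from h import *
c=snap('wrist','w13'); go(.4627,-.0132,.042,-12.7)
```

```text
psi -12.7 pos [0.3524 0.0104 0.2345] F [ 0.  -0.6 -2.9] open 61.1 grip 66.8 t 43.9 q6 1.48
turn 0.0
shift mm [112.8  -1.2 192.5]
```

View pics/w13.png

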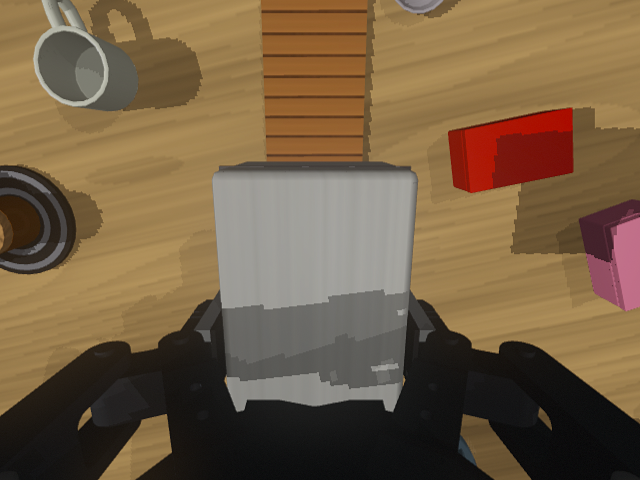

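The mat's sides run (262,20)–(267,160) and (367,20)–(364,160), with its far end out of view, so I combine with the near edge in w1, corners (52,108) and (145,155).

Run:
```python
from h import *
a=np.radians(-12.7);u=np.array([np.cos(a),np.sin(a)]);n=np.array([-u[1],u[0]])
def R(f,p): return ray(dict(np.load(f'pics/{f}.npz')),p,.006)[:,:2]
P=R('w1',[(52,108),(145,155)]); print('w1',P,P.mean(0)+.075*u)
P=R('w10',[(118,254),(206,262)]); print('w10',P.mean(0)-.075*u)
P=R('w13',[(262,20),(267,160),(367,20),(364,160)]); print('w13 lateral',(P@n).round(4),'dirs',[np.degrees(np.arctan2(*(P[i]-P[i+1])[::-1])) for i in(0,2)])
print(np.array([.4635,-.0145])@n)
P=R('w3',[(443,246),(511,285)]);print('w3',P.mean(0)-.075*u)
go(.4635,-.0145,.042,-12.7)
```

```text
w1 [[ 0.40036813  0.04570981]
 [ 0.38199733 -0.04685315]] [ 0.46434782 -0.01706013]
w10 [ 0.46440088 -0.01564385]
w13 lateral [0.1335 0.1332 0.0438 0.042 ] dirs [np.float64(-12.533615446010394), np.float64(-11.785948666042765)]
0.08775346483032526
w3 [ 0.46212443 -0.01373094]
psi -12.7 pos [0.3524 0.0104 0.2345] F [ 0.  -0.6 -2.9] open 61.1 grip 66.8 t 43.9 q6 1.48
turn 0.0
shift mm [ 1.139e+02 -1.000e-01  1.925e+02]
```

servo_tool:
  commands:
    - [[38,0,0],0,48]
    - [[38,0,0],0,48]
    - [[38,0,0],0,48]
    - [[0,0,40],0,48]
    - [[0,0,40],0,48]
    - [[0,0,40],0,48]
    - [[0,0,30],0,48]
    - [[0,0,18],0,48]
    - [[0,0,10],0,48]
    - [[0,0,5],0,48]
    - [[0,0,0],0,48]
    - [[0,0,0],0,48]

```text
time_s: 45.38
eef_pos: [0.4645, -0.0143, 0.053]
eef_rot: [0.0, 0.994, -0.11, 0.001]
wrist_force: [-0.2, 0.4, -2.8]
opening: 0.716
grasp_force: 66.9
```

servo_tool:
  commands:
    - [[0,0,2],0,48]
    - [[0,0,1],0,48]
    - [[0,0,0],0,48]
    - [[0,0,0],0,48]

```text
time_s: 45.88
eef_pos: [0.4639, -0.0141, 0.0493]
eef_rot: [-0.0, 0.994, -0.11, 0.0]
wrist_force: [-0.5, -0.7, -2.5]
opening: 0.716
grasp_force: 66.9
```

servo_tool:
  commands:
    - [[0,0,2],0,48]
    - [[0,0,2],0,48]
    - [[0,0,1],0,48]
    - [[0,0,1],0,48]
    - [[0,0,0],0,48]
    - [[0,0,0],0,48]

```text
time_s: 46.62
eef_pos: [0.4639, -0.0141, 0.0433]
eef_rot: [0.0, 0.994, -0.11, 0.0]
wrist_force: [-0.2, -0.1, -3.3]
opening: 0.712
grasp_force: 66.9
```

servo_tool:
  commands:
    - [[0,0,1],0,48]
    - [[0,0,0],0,48]
    - [[0,0,0],0,48]

```text
time_s: 47.0
eef_pos: [0.4639, -0.0141, 0.0423]
eef_rot: [-0.0, 0.994, -0.11, -0.0]
wrist_force: [0.6, 0.2, -2.1]
opening: 0.718
grasp_force: 66.9
```

servo_tool:
  commands:
    - [[0,0,1],0,48]
    - [[0,0,0],0,48]
    - [[0,0,0],0,48]

```text
time_s: 47.38
eef_pos: [0.464, -0.0141, 0.042]
eef_rot: [0.0, 0.994, -0.11, -0.0]
wrist_force: [-4.5, 1.1, 7.2]
opening: 0.715
grasp_force: 68.2
```

servo_tool:
  commands:
    - [[0,0,0],0,63]
    - [[0,0,0],0,67]
    - [[0,0,0],0,72]
    - [[0,0,0],0,78]
    - [[0,0,0],0,78]
    - [[0,0,-10],0,78]
    - [[0,0,-30],0,78]
    - [[0,0,-40],0,80]
    - [[0,0,-40],0,85]
    - [[0,0,-40],0,85]
    - [[0,0,-40],0,85]
    - [[0,0,0],0,85]
    - [[0,0,0],0,85]

```text
time_s: 49.0
eef_pos: [0.4635, -0.014, 0.2411]
eef_rot: [-0.0, 0.994, -0.11, -0.0]
wrist_force: [0.3, -0.3, -0.2]
opening: 0.993
grasp_force: 0.0
```

servo_tool:
  commands:
    - [[-25,0,0],0,85]
    - [[-35,0,0],0,85]
    - [[-35,0,0],0,85]
    - [[0,0,0],0,85]
    - [[0,0,0],0,85]

```text
time_s: 49.62
eef_pos: [0.3713, 0.0067, 0.2408]
eef_rot: [-0.0, 0.994, -0.11, -0.0]
wrist_force: [-0.9, -0.5, -0.2]
opening: 0.998
grasp_force: 0.0
```

Run:
```python
from h import *
c=snap('wrist','w14'); s=snap('scene','s2'); t=snap('top','t2')
lay(c,.4635,-.0145,.050,.062,.07)
lay(s,.672,.207,.033,.05,.04);lay(s,.408,.301,.042,.06,.04);lay(s,.668,-.208,.042,.06,.06)
go(.4635,-.0145,.2)
cv2.imwrite('pics/s2c.png',cv2.resize(s['color'][180:400,170:500],None,fx=2.4,fy=2.4)[:,:,::-1])
```

```text
0.05 12275 [ 0.4666 -0.0142  0.0553] circ [463.8 -13.7] 66.0 rect [array([463.7, -13.6]), array([ 62.1, 118.6]), np.float64(77.4)]
0.033 189 [0.6726 0.2084 0.0404] circ [670.6 206.9] 18.1 rect [array([670. , 208.2]), array([33.7, 32.2]), np.float64(17.1)]
0.042 325 [0.4108 0.3019 0.0493] circ [408.3 302.2] 27.4 rect [array([409.4, 302.2]), array([49.9, 51.4]), np.float64(62.6)]
0.042 802 [ 0.6701 -0.2051  0.0488] circ [ 668.  -207.1] 52.0 rect [array([ 668.2, -206.4]), array([60.2, 90.3]), np.float64(83.1)]
psi -12.7 pos [0.3717 0.0065 0.241 ] F [-0.1  0.4 -0.1] open 84.6 grip 0.0 t 49.8 q6 1.49
shift mm [94.2  0.4 41. ]
```

View pics/s2c.png

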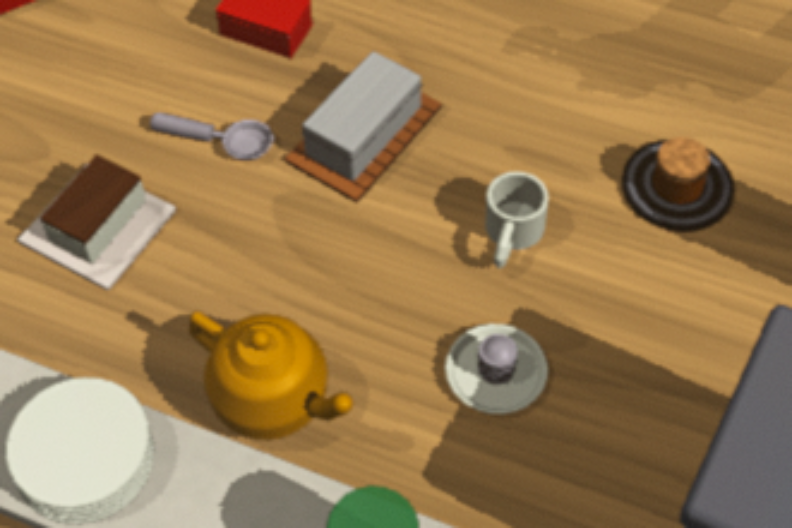

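The crop shows all four upright and centred: infuser in the dish (497,358), jar on the trivet (683,170), box on the tile (95,208), tin lengthwise on the mat (362,115). The gripper is clear and the teapot undisturbed.

```bash
python3 -c "
from bench import ctrl
print(ctrl.hand_in())"
```

```text
the job is handed in; nothing more can be done
None
```

The job is handed in: all four tea things stand upright in the middle of their places, taken from the top down in about 50 s, and the arm never went near the teapot or the canister.

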